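# Slide the tip rack home in the loading lane

### The arm

A 7-joint arm with a two-finger parallel gripper is mounted at the origin on the work surface. World frame = base frame: x ahead of the robot, y to its left, z up, the work surface at z = 0. Lengths are in m, angles in rad, forces in N, time in s.
With the tool pointing down it reaches from about 0.4 to 0.85 m from the base axis. Payload 4.5 kg.
Tool frame: the origin (TCP) lies on the centre line of the jaws, within the pads' length; the fingertips stand r.tcp_to_tips ahead of it and the grasp point (between the pads) lies 11 mm behind it (r.tcp_to_tips is the distance from the TCP to the fingertips, in m); y points along the fingers, x is the direction in which the jaws open and shut, and the axes are right-handed (so a half turn about y gives the same grasp; the last joint's range is limited). The gripper opens to 88 mm and grips with 3 to 60 N. Pads are 18 mm wide; open, the fingers measure 123 mm over their backs; the gripper's body (75 mm by 187 mm) begins 45 mm behind the grasp point.
Start: joints at [-1.306, 0.689, -0.195, 1.565, 0.157, 0.902, -0.215], TCP at [0.143, 0.608, 0.247] pointing down, gripper open.
Joint ranges: [-3.01, 3.01], [-0.46, 2.08], [-1.47, 1.51], [0.13, 2.56], [-1, 4.14], [0.04, 2.09], [-2.66, 2.66]. Speed limits (rad/s): [2.57, 2.57, 3.14, 3.14, 3.14, 3.14, 3.14].

### API

Orientations are given as a unit quaternion [x, y, z, w].
In Python, from plant import r gives the robot as it stands. The module is installed in compiled form; this text tells all that it offers.
- The arm moves only by the shell command python3 -m inch 'ROWS' [OPENING] [FORCE]. ROWS is text: rows parted by semicolons, each of 4 numbers parted by spaces: the shift along the tool's x, y, z in mm, then the turn about the tool's y in degrees. In form: x y z spin; .... A call has 1 to 10 rows; each row is the pose to reach, as a shift and turn from the pose commanded when the call began, along the tool's axes at that moment; what a row does not reach only later rows make up. A row lasts 1/10 s, in which the tool goes at most 50 mm and 8.59 degrees, less where a joint would pass 70% of its speed; a pose out of reach is approached as far as the arm can. A call with a gripper value outside its range is refused whole. OPENING is the gripper command: -1 is shut, 1 is fully open, values between are in proportion, set as the call begins (- or left out, the last holds). The fingers move at their own pace and stop on an object; FORCE is the grip in N (left out, the last holds). Time passes only in rows, so rows that repeat a pose let the fingers close. It gives the time, the measured TCP pose, the force and the opening at its end, in the units of the state.
- r.get_state(): the state, without advancing time (a new reading comes with each control period).
- r.snapshot(name): name is "scene" or "top"; returns a dict with "frame" (384x512x3 uint8, red, green, blue), "intrinsics" (3x3 intrinsics, pixels), "dist_coeffs" ([k1, k2, p1, p2, k3] as OpenCV has them; the pictures are not rectified), "R" (3x3) and "t" (3): a world point X has camera coordinates R X + t. Camera axes: x right, y down, z forward; pixel columns grow to the right and rows downward; lengths in m; the calibration is good to about 2 mm. A picture is of the moment at which its call begins. There is no depth.
- r.finish_job(): hands the job in, once; it reports no verdict.
Trained networks look in the newest picture that a camera, given by its name, has taken for a name from the list of things; names that differ only in an ending like _2 or _b are one class to them, and where a whole thing is asked for, a point or a joint stands for the part that bears it (a point fixed in the world has none). Each returns a list of dicts, best first, with "p" (0 to 1); they miss things now and then, are a little off and sometimes report something else, mostly with a low value. They report only what shows in the picture. A call takes as long as a camera call. They do not tell look-alikes from the thing itself.
- r.trace(camera, name): "region" (384x512 bool, what is visible of it) and "centre" ([row, column] in pixels, amid what is visible of it).
- r.tip_of(camera, name): "centre" ([row, column] in pixels: a listed point, or the origin of a listed thing).
The state is a dict: "clock": time; "q": joint angles; "qd": joint speeds; "joint_torque": joint torques, N m; "tool_pos": TCP position; "eef_rot": TCP orientation; "contact_force": force on the tool from outside, world axes, zero at the start; "moment": the same for the moment, N m; "opening": opening from 0.0 (shut) to 1.0 (fully open).
Only numpy, scipy, OpenCV 4.12 (cv2) and the standard library are available. Lean on these libraries where they do the work, as an engineer would, in place of code of your own. Each camera call takes 0.05 s, during which the arm holds its last target.

### The job

On the loading dock, push the blue pipette-tip rack along the plate and down the lane between the two metal rails until it is fully home, square against the black end stop. Neither the rack nor the robot may touch either rail, and the rack must be slid, never lifted or tipped; it starts a little off line and askew, so straighten it before the lane. Leave the flasks and the bottle standing where they are.

Things in the scene. Friction and masses are not known exactly. Their poses are not given: they have to be found in the camera images.
- dock: Fixed dark steel plate, 360 x 160 x 8 mm (its x -185 to 175), on the bench. Origin: bench height, on the lane's centre line at its mouth; x runs down the lane to the end stop (to the robot's left, within 0.4 rad), y across, z up. Lane: x 0 to 155, |y| < 51; no rails at x < 0. End stop: black rubber, face at x = 155, top 40 above the bench, with a blue plate 48 high and 126 wide behind it
- rail_left: Bare aluminium guide rail at the lane's +y side (dock frame): 155 mm long, 12 mm wide, 22 mm high, standing on the plate, so its top is 30 mm above the bench. Its inner face is 51 mm from the centre line. Origin: centre of its underside; axes as the dock's. It must not be touched.
- rail_right: The same rail at the lane's -y side; the rails stand 102 mm apart, inner face to inner face. It must not be touched.
- lane_mouth (a point): Point on the plate's top surface (8 mm above the bench), on the lane's centre line, level with the near ends of the rails. Axes as the dock's.
- dock_home (a point): Point on the plate's top surface on the lane's centre line, 91 mm beyond the mouth: where the centre of the rack's underside lies when the rack is fully home against the end stop. Axes as the dock's.
- rack: Pipette-tip rack, a box 128 (x) x 86 (y) x 60 mm high, 0.18 to 0.34 kg, blue with a thin white seam, yellow tips in its top. Origin: centre of its underside. Loose, stays where it is left. Starts flat on the plate, centre 80 to 95 mm before the mouth, up to 20 mm off the centre line, turned up to 0.15 rad, x down the lane. Centred in the lane it has 8 mm free each side.
- foil_flask_a: Foil-capped conical flask, silver, 60 mm across at the foot and 100 mm high, loose on the bench, on the -y side of the dock (beyond the lane). Origin: centre of its underside. Leave it alone.
- foil_flask_b: A second foil-capped flask like it, nearer the end stop's end of the dock. Leave it alone.
- amber_flask: Conical flask with amber contents, 60 mm across at the foot and 88 mm high, loose on the bench beyond the end stop. Origin: centre of its underside. Leave it alone.
- reagent_bottle: Clear bottle with blue cap, 64 mm across and 115 mm high, loose on the bench beyond the end stop. Origin: centre of its underside. Leave it alone.
Mind the look-alikes: they are no part of the job. What is meant by the rack is not green, pink or turquoise, and is the larger of those in its own colour.

How it is judged:
By the outcome, as a careful person would: the job done as asked, in the order asked, and still so for the second after the job is handed in, with the robot touching nothing.
It also fails if it takes over 58 s, if anything falls off the work surface, if the arm or the gripper's body presses on something with over 40 N, if the wrist force passes 120 N, or if a joint passes its speed limit or range.

## Working session

There is one attempt and no reset: what is moved stays moved. The work goes in short steps, Python scripts to look and compute and a shell command to move; the robot and the scene stay as the last step left them, time stands still between calls to the robot, and variables do not carry over. Pictures are saved under pics/ and viewed, and the job is handed in when it is done.

```bash
mkdir -p pics
cat > h.py <<'E'
import numpy as np, cv2
from plant import r
def snap(n,f):
    s=r.snapshot(n); cv2.imwrite('pics/'+f,s['frame'][:,:,::-1]); np.savez('pics/'+n+'.npz',**{k:np.array(v) for k,v in s.items()}); return s
def ray(s,rc,z):
    K=np.array(s['intrinsics'],float);d=np.array(s['dist_coeffs'],float);R=np.array(s['R']);t=np.array(s['t'])
    p=cv2.undistortPoints(np.array([[[rc[1],rc[0]]]],float),K,d)[0,0]
    v=R.T@np.array([p[0],p[1],1]);c=-R.T@t
    return c+v*(z-c[2])/v[2]
def proj(s,X):
    K=np.array(s['intrinsics'],float);d=np.array(s['dist_coeffs'],float)
    p,_=cv2.projectPoints(np.array(X,float).reshape(-1,1,3),cv2.Rodrigues(np.array(s['R']))[0],np.array(s['t'],float),K,d)
    return p[:,0]
E
python3 - <<'E'
from h import *
st=r.get_state(); print(st,r.tcp_to_tips)
for n in ('scene','top'):
    s=snap(n,n+'0.png'); print(n,-np.array(s['R']).T@s['t'])
    for k in ('dock','lane_mouth','dock_home','rack','rail_left','foil_flask_a','amber_flask','reagent_bottle'):
        z={'lane_mouth':.008,'dock_home':.008,'rack':.008,'rail_left':.008}.get(k,0)
        print(k,[(np.round(d['centre']),round(d['p'],2),np.round(ray(s,d['centre'],z),3)) for d in r.tip_of(n,k)])
E
```

```text
{'clock': 0.0, 'q': array([-1.30620029,  0.68997541, -0.19453728,  1.56636351,  0.15731992,
        0.90250173, -0.21514682]), 'qd': array([ 9.51167569e-04, -5.43038304e-04, -1.72269180e-05, -5.35179234e-04,
        5.10799455e-04,  8.51180058e-04, -5.57707277e-04]), 'joint_torque': array([-1.65050124e-04, -5.27565622e+01, -1.26734074e+00, -1.53430510e+01,
       -5.27348800e-02,  6.38929603e-03,  1.70466546e-04]), 'tool_pos': array([0.14286707, 0.60780538, 0.24591078]), 'eef_rot': array([ 0.55467357,  0.43864111, -0.43960446, -0.55378618]), 'contact_force': array([0.42616831, 0.33633861, 0.92783818]), 'moment': array([-0.0052106 ,  0.01406463,  0.04004562]), 'opening': 0.9990873466671972} 0.008
scene [ 1.16765919 -0.87939191  0.71415853]
dock [(array([155., 295.]), 0.2, array([0.537, 0.269, 0.   ]))]
lane_mouth [(array([191., 240.]), 0.55, array([ 0.517, -0.004,  0.008]))]
dock_home [(array([173., 253.]), 0.71, array([0.496, 0.096, 0.008]))]
rack [(array([258., 257.]), 0.89, array([ 0.71 , -0.209,  0.008])), (array([265., 158.]), 0.85, array([ 0.535, -0.348,  0.008])), (array([220.,
[... 1161 characters left out ...]
.]), 0.83, array([ 0.707, -0.216,  0.008])), (array([216., 290.]), 0.75, array([ 0.535, -0.09 ,  0.008])), (array([284., 352.]), 0.71, array([ 0.339, -0.258,  0.008])), (array([219., 376.]), 0.59, array([ 0.52 , -0.334,  0.008])), (array([165., 236.]), 0.35, array([0.687, 0.063, 0.008]))]
rail_left [(array([247., 232.]), 0.71, array([0.45 , 0.078, 0.008]))]
foil_flask_a [(array([168., 198.]), 0.58, array([0.681, 0.177, 0.   ])), (array([164., 236.]), 0.56, array([0.693, 0.063, 0.   ]))]
amber_flask [(array([255., 184.]), 0.86, array([0.43 , 0.213, 0.   ])), (array([225., 258.]), 0.36, array([0.51 , 0.002, 0.   ]))]
reagent_bottle [(array([215., 174.]), 0.91, array([ 0.546,  0.244, -0.   ]))]
```

View pics/scene0.png

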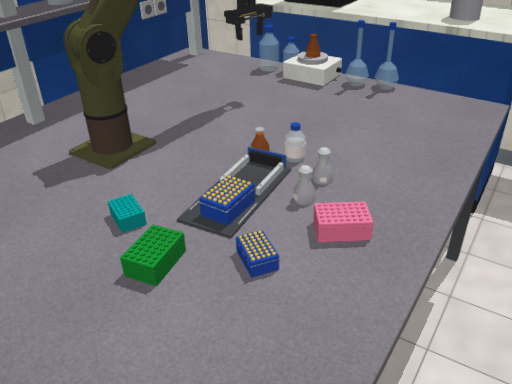

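View pics/top0.png

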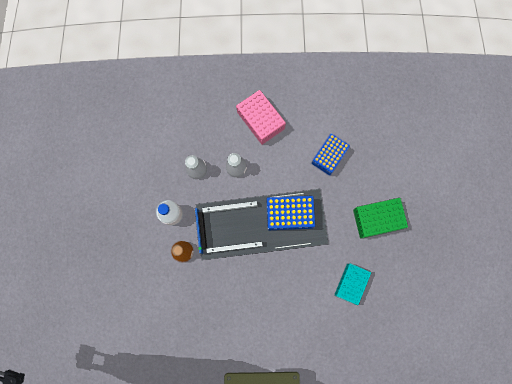

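Run:
```python
import cv2
a=cv2.imread('pics/top0.png')[140:300,150:350]; cv2.imwrite('pics/top0c.png',cv2.resize(a,None,fx=4,fy=3.75,interpolation=cv2.INTER_CUBIC))
a=cv2.imread('pics/scene0.png')[110:270,150:350]; cv2.imwrite('pics/scene0c.png',cv2.resize(a,None,fx=4,fy=3.75,interpolation=cv2.INTER_CUBIC))
```

```text
(no output)
```

View pics/top0c.png

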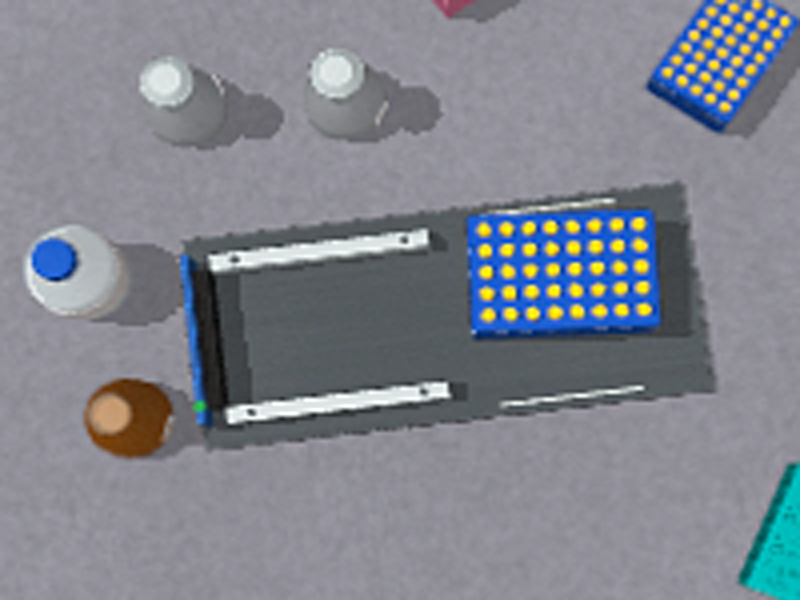

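View pics/scene0c.png

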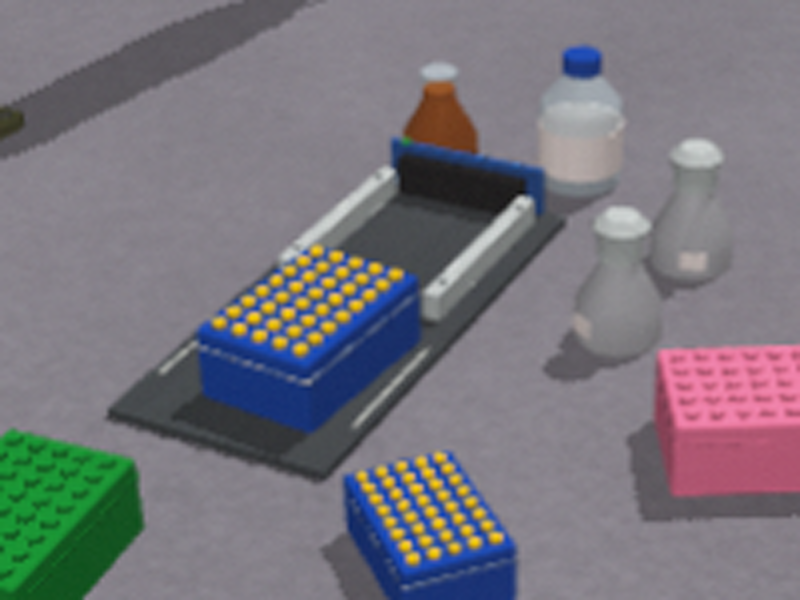

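The top view shows the dock from (190,322) to (258,200), with the lane running left to the black stop at col ~203. Two racks are blue: the large one on the plate at (212,291) and a smaller one on the bench at (154,332). The rack meant is the one at (212,291), because it is larger and lies on the plate, and the crop confirms this. The green, pink and turquoise ones are look-alikes.

Next I fit the rack and dock poses precisely.

```bash
cat >> h.py <<'E'
from scipy.optimize import minimize
def box(x0,x1,y0,y1,z0,z1): return np.array([[x,y,z] for x in(x0,x1) for y in(y0,y1) for z in(z0,z1)])
RACK=box(-.064,.064,-.043,.043,0.008,.068)
def place(P,p): # p=x,y,yaw
    c,s_=np.cos(p[2]),np.sin(p[2]); return np.c_[p[0]+c*P[:,0]-s_*P[:,1],p[1]+s_*P[:,0]+c*P[:,1],P[:,2]]
U=8
def sil(s,parts,p,roi):
    m=np.zeros(((roi[1]-roi[0])*U,(roi[3]-roi[2])*U),np.uint8)
    for P in parts:
        q=(proj(s,place(P,p))-[roi[2],roi[0]]+.5)*U
        cv2.fillConvexPoly(m,cv2.convexHull(np.round(q).astype(np.int32)),1)
    return cv2.resize(m.astype(np.float32),None,fx=1/U,fy=1/U,interpolation=cv2.INTER_AREA)
def fit(s,mask,parts,p0,ign=None):
    ys,xs=np.where(mask); roi=(max(ys.min()-12,0),ys.max()+12,max(xs.min()-12,0),xs.max()+12)
    M=mask[roi[0]:roi[1],roi[2]:roi[3]].astype(np.float32)
    W=np.ones_like(M) if ign is None else 1-ign[roi[0]:roi[1],roi[2]:roi[3]].astype(np.float32)
    f=lambda v:(np.abs(sil(s,parts,[v[0]/100,v[1]/100,v[2]/10],roi)-M)*W).sum()
    best=None
    v=np.array([p0[0]*100,p0[1]*100,p0[2]*10])
    for k in range(3):
        o=minimize(f,v,method='Nelder-Mead',options=dict(initial_simplex=v+np.vstack([np.zeros(3),np.eye(3)*(.6/(k+1))]),xatol=1e-3,fatol=.05)); v=o.x
    return np.array([v[0]/100,v[1]/100,v[2]/10]),o.fun,M.sum()
def bluemask(s,c,rad=45):
    f=s['frame'].astype(int); R,G,B=f[...,0],f[...,1],f[...,2]
    b=((B>R+40)&(B>G+30)); y=(R>B+50)&(G>B+40)
    m=(b|y).astype(np.uint8)
    m=cv2.morphologyEx(m,cv2.MORPH_CLOSE,np.ones((3,3)))
    n,l,st,ce=cv2.connectedComponentsWithStats(m); k=l[int(c[0]),int(c[1])]
    return l==k
def rel(rk,dk):
    d=rk[:2]-dk[:2]; c,s_=np.cos(dk[2]),np.sin(dk[2]); return np.array([c*d[0]+s_*d[1],-s_*d[0]+c*d[1],rk[2]-dk[2]])
E
python3 - <<'E'
from h import *
for n,c in (('top',(212,291)),('scene',(205,232))):
    s=dict(np.load(f'pics/{n}.npz'))
    m=bluemask(s,c); p,e,a=fit(s,m,[RACK],[.54,-.09,1.6])
    print(n,p,e,a)
    v=s['frame'].copy(); v[m]=[255,0,0]
    # dock: rails bright thresholds
    f=s['frame'].astype(int); br=(f.min(2)>150)
    roi=np.zeros(br.shape,bool)
    if n=='top': roi[190:260,198:268]=1
    else: roi[145:200,215:290]=1
    br&=roi
    rails=[box(0,.155,.051,.063,.008,.030),box(0,.155,-.063,-.051,.008,.030)]
    d,e,a=fit(s,br,rails,[.513,0,1.6]); print('dock(rails)',d,e,a, 'rack rel mm',rel(p,d)*[1000,1000,1])
    v[br]=[0,255,0]
    cv2.imwrite(f'pics/{n}_m.png',cv2.resize(v[110:270,150:350,::-1],None,fx=4,fy=3.75,interpolation=cv2.INTER_NEAREST))
st=r.get_state()
from scipy.spatial.transform import Rotation as Ro
print(Ro.from_quat(st['eef_rot']).as_matrix().round(3))
E
```

```text
top [ 0.53899411 -0.08685613  1.5740715 ] 50.765625 1561.0
dock(rails) [ 5.14666070e-01 -1.22056287e-03  1.67924943e+00] 175.328125 480.0 rack rel mm [-87.76571426 -14.91586414  -0.10517793]
scene [ 0.53743594 -0.0854575   1.62733374] 138.0625 1883.0
dock(rails) [0.50228165 0.02159503 1.73715005] 388.96875 291.0 rack rel mm [-1.11395793e+02 -1.69424288e+01 -1.09816307e-01]
[[ 0.229  0.    -0.973]
 [ 0.973  0.     0.229]
 [ 0.    -1.     0.   ]]
```

View pics/top_m.png

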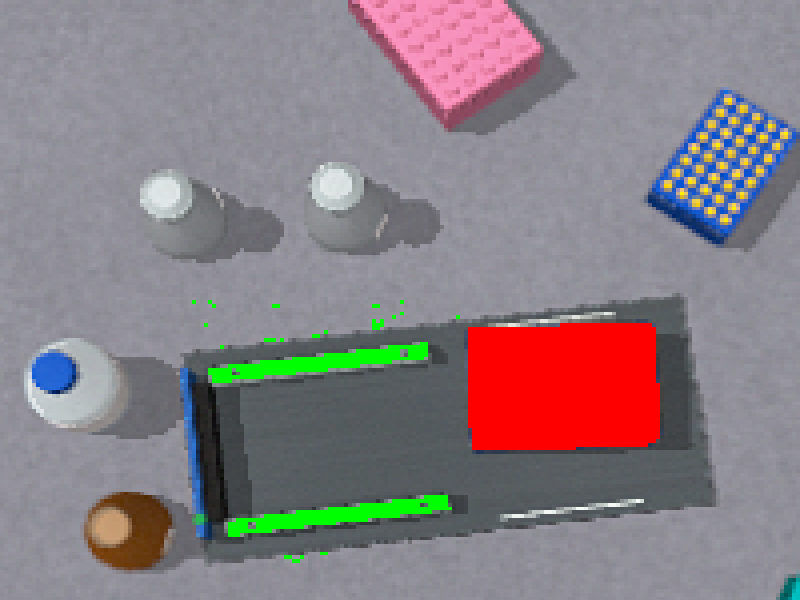

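View pics/scene_m.png

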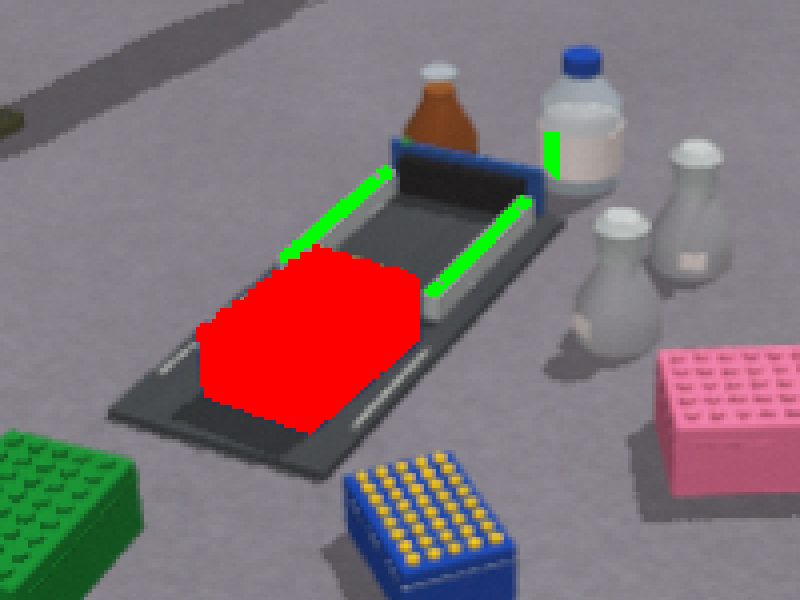

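```bash
cat >> h.py <<'E'
def railmask(s,n,th=165):
    f=s['frame'].astype(int); br=(f.min(2)>th); roi=np.zeros(br.shape,bool)
    if n=='top': roi[190:260,198:268]=1
    else:
        roi[145:200,215:290]=1; roi[:162,:]&=(np.arange(512)<270)[None,:]
    br&=roi
    k,l,st,ce=cv2.connectedComponentsWithStats(br.astype(np.uint8)); o=np.zeros_like(br)
    for i in range(1,k):
        if st[i,4]>30:o|=l==i
    return o
RT=[box(0,.155,.051,.063,.030,.0301),box(0,.155,-.063,-.051,.030,.0301)]
E
python3 - <<'E'
from h import *
D={}
for n,c in (('top',(212,291)),('scene',(205,232))):
    s=dict(np.load(f'pics/{n}.npz'))
    m=bluemask(s,c); rp,e,a=fit(s,m,[RACK],[.54,-.09,1.6]); print(n,'rack',rp,e,a)
    for th in (130,150,170,190):
        br=railmask(s,n,th)
        d,e,a=fit(s,br,RT,[.514,0,1.68],ign=cv2.dilate(m.astype(np.uint8),np.ones((3,3)))); print(th,'dock',d.round(4),round(e,1),a,'rel',(rel(rp,d)*[1000,1000,1]).round(3))
        if th==150:D[n]=(rp,d)
    v=cv2.resize(s['frame'][110:270,150:350,::-1],None,fx=4,fy=3.75,interpolation=cv2.INTER_CUBIC)
    def draw(P,p,col):
        q=(proj(s,place(P,p))-[150,110]+.5)*[4,3.75]; 
        for i in range(len(q)):
            for j in range(i):
                if bin(i^j).count('1')==1: cv2.line(v,tuple(map(int,q[i])),tuple(map(int,q[j])),col,1)
    rp,d=D[n]; draw(RACK,rp,(0,0,255))
    for P in [box(0,.155,.051,.063,.008,.030),box(0,.155,-.063,-.051,.008,.030),box(-.185,.175,-.08,.08,0,.008)]: draw(P,d,(0,255,0))
    cv2.imwrite(f'pics/{n}_f.png',v)
E
```

```text
top rack [ 0.53899411 -0.08685613  1.5740715 ] 50.765625 1561.0
130 dock [ 5.1360e-01 -7.0000e-04  1.6769e+00] 946.6 1363.0 rel [-88.353 -16.162  -0.103]
150 dock [ 5.1380e-01 -1.4000e-03  1.6764e+00] 77.0 446.0 rel [-87.624 -16.081  -0.102]
170 dock [ 5.1400e-01 -1.3000e-03  1.6779e+00] 84.8 426.0 rel [-87.72  -15.673  -0.104]
190 dock [ 0.5141 -0.0017  1.6785] 115.7 387.0 rel [-87.317 -15.607  -0.104]
scene rack [ 0.53743594 -0.0854575   1.62733374] 138.0625 1883.0
130 dock [ 0.5129 -0.0026  1.6809] 199.0 438.0 rel [-8.5044e+01 -1.5299e+01 -5.4000e-02]
150 dock [ 5.1230e-01 -9.0000e-04  1.6796e+00] 45.7 245.0 rel [-8.6780e+01 -1.5779e+01 -5.2000e-02]
170 dock [ 5.1350e-01 -1.0000e-03  1.6931e+00] 62.5 176.0 rel [-8.6773e+01 -1.3477e+01 -6.6000e-02]
190 dock [0.5137 0.0022 1.7023] 121.1 105.0 rel [-9.0038e+01 -1.2003e+01 -7.5000e-02]
```

View pics/top_f.png

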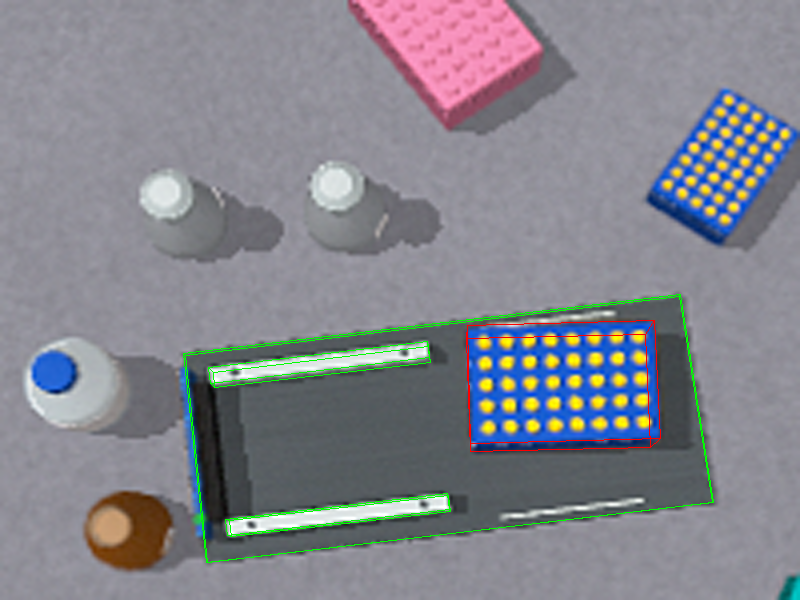

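View pics/scene_f.png

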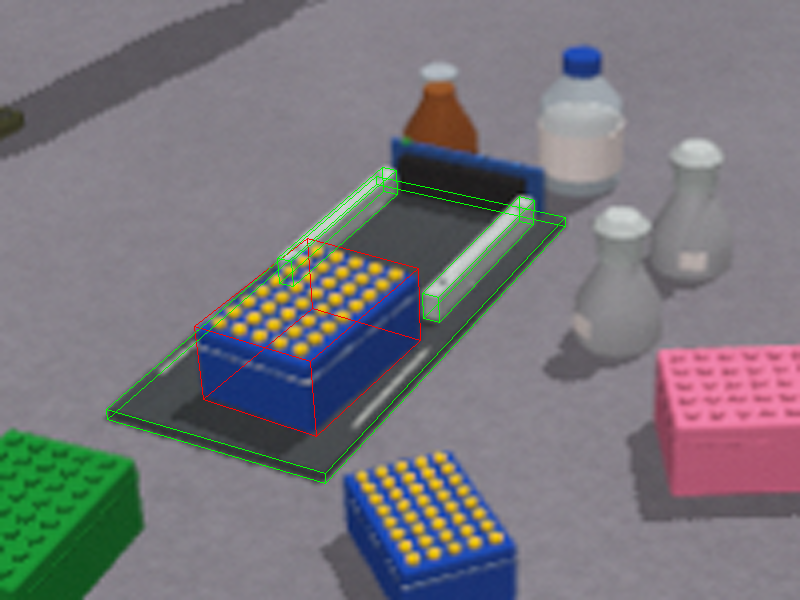

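The dock fit agrees between the two views: mouth at (0.5135, -0.001), yaw 1.678. The rack sits at about (-87, -16) mm in the dock frame, turned about -0.08 to -0.1 rad.

The plan has two pushes:
1. Push from the -y side with both fingertips along the lane axis, which squares and centres the rack before the mouth.
2. Push from behind with the two fingertips.

First I transit at height.

```bash
python3 -m inch '-28 0 -31 0; -56 0 -61 0; -84 0 -92 0; -112 0 -123 0; -140 0 -153 0; -168 0 -184 0; -196 0 -214 0; -224 0 -245 0; -252 0 -276 0; -280 0 -306 0' 0.0 20
```

```text
clock: 1.9
tool_pos: [0.3778, 0.2645, 0.247]
eef_rot: [0.554, 0.439, -0.439, -0.554]
contact_force: [0.1, -0.9, -0.1]
opening: 0.5
```

```bash
python3 -m inch '-28 0 -31 0; -56 0 -61 0; -84 0 -92 0; -112 0 -123 0; -140 0 -153 0; -168 0 -184 0; -196 0 -214 0; -224 0 -245 -6; -252 0 -276 -12; -280 0 -307 -19.4' && python3 -m inch '0 40 0 0; 0 80 0 0; 0 110 0 0; 0 130 0 0; 0 130 0 0'
python3 - <<'E'
from h import *
from scipy.spatial.transform import Rotation as Ro
st=r.get_state();M=Ro.from_quat(st['eef_rot']).as_matrix();print(M.round(3),st['q'].round(2))
p=st['tool_pos'];print(p,rel(np.array([p[0],p[1],np.arctan2(M[1,0],M[0,0])]),np.array([.5135,-.001,1.678])))
snap('scene','s1.png');snap('top','t1.png')
a=cv2.imread('pics/s1.png')[110:310,150:400]; cv2.imwrite('pics/s1c.png',cv2.resize(a,None,fx=3,fy=3))
E
```

```text
clock: 2.9
tool_pos: [0.6125, -0.0785, 0.2469]
eef_rot: [0.471, 0.527, -0.527, -0.471]
contact_force: [1.0, 0.5, 0.2]
opening: 0.501
clock: 3.4
tool_pos: [0.6095, -0.0769, 0.1138]
eef_rot: [-0.471, -0.525, 0.528, 0.474]
contact_force: [0.2, 0.7, 0.4]
opening: 0.502
[[-0.108 -0.006 -0.994]
 [ 0.994  0.    -0.108]
 [ 0.001 -1.     0.006]] [ 0.22  0.86 -0.31  1.69  0.39  0.65  1.37]
[ 0.60951717 -0.07693927  0.11384825] [-0.08577701 -0.08734057  0.0007755 ]
```

View pics/s1c.png

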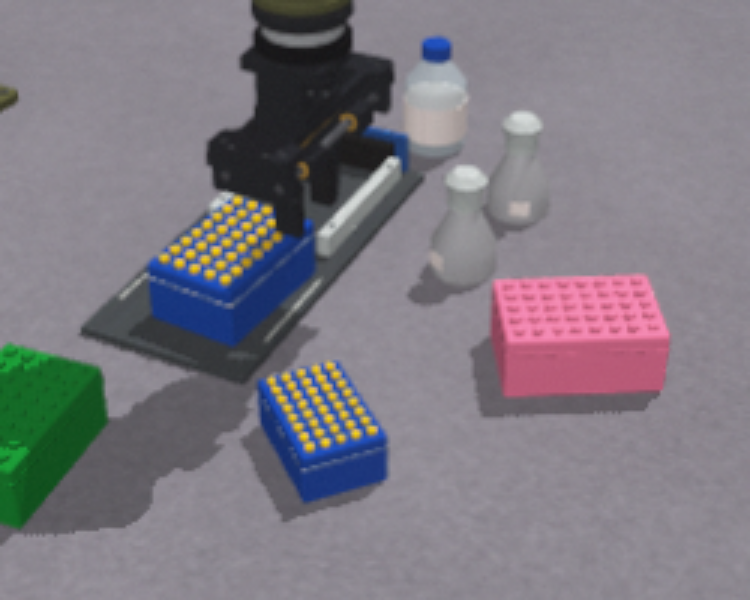

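View pics/t1.png

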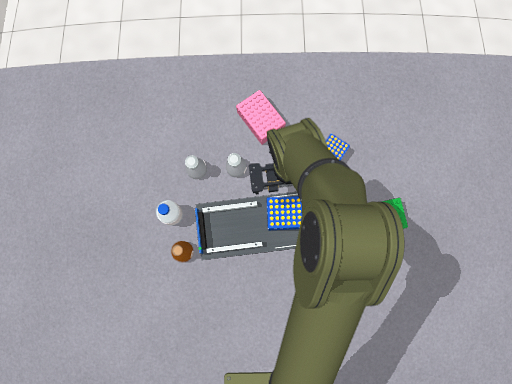

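The view matches expectation: the gripper stands clear on the -y side of the rack, with its near fingertip at about (188,247) in the scene picture and all flasks untouched. I lower to tips at 22 mm and look again.

```bash
python3 -m inch '0 30 0 0; 0 60 0 0; 0 84 0 0; 0 84 0 0; 0 84 0 0'
python3 - <<'E'
from h import *
from scipy.spatial.transform import Rotation as Ro
st=r.get_state();M=Ro.from_quat(st['eef_rot']).as_matrix()
p=st['tool_pos'];print(p,rel(np.array([p[0],p[1],np.arctan2(M[1,0],M[0,0])]),np.array([.5135,-.001,1.678])))
s=snap('scene','s2.png')
v=cv2.resize(s['frame'][110:310,150:400,::-1],None,fx=3,fy=3)
for dx in(-.04,.04):
  for dz in (-.009,.009):
    X=p+M@[dx,.008,dz]; q=(proj(s,X)[0]-[150,110]+.5)*3; cv2.circle(v,tuple(map(int,q)),2,(0,255,0),-1)
cv2.imwrite('pics/s2c.png',v)
E
```

```text
clock: 4.0
tool_pos: [0.6128, -0.0768, 0.0342]
eef_rot: [0.473, 0.527, -0.526, -0.472]
contact_force: [0.4, -1.0, -1.0]
opening: 0.498
[ 0.61276598 -0.07679943  0.03421381] [-0.08598559 -0.09058569  0.00051438]
```

View pics/s2c.png

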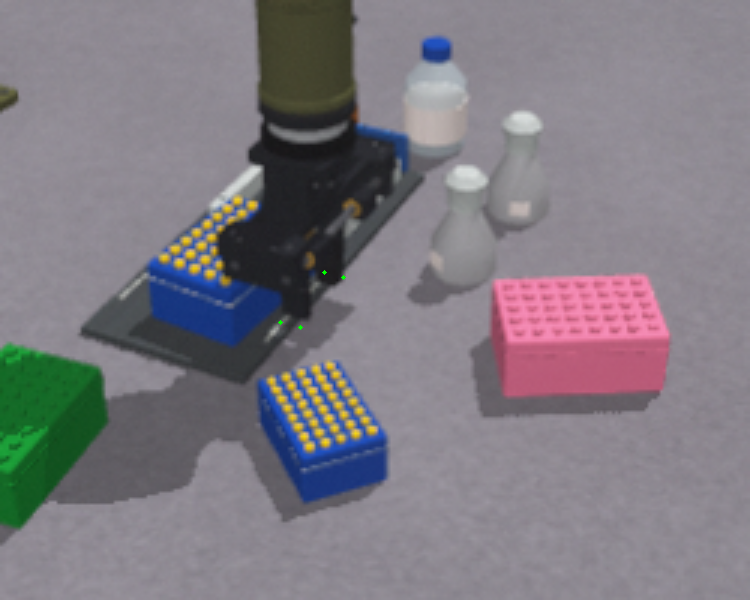

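The fingers are beside the rack with the tips over the plate edge, at about (207,252) in the scene picture, and nothing is in contact. I push toward +y slowly.

```bash
python3 -m inch '0 0 4 0; 0 0 8 0; 0 0 12 0; 0 0 15 0; 0 0 18 0; 0 0 21 0; 0 0 24 0; 0 0 27 0; 0 0 30 0; 0 0 32 0'
cat >> h.py <<'E'
from scipy.spatial.transform import Rotation as Ro
DK=np.array([.5135,-.001,1.678])
def tool():
    st=r.get_state();M=Ro.from_quat(st['eef_rot']).as_matrix();p=st['tool_pos']
    print('tool dock mm',(rel(np.array([p[0],p[1],np.arctan2(M[1,0],M[0,0])]),DK)*[1000,1000,1]).round(3),'z',p[2].round(4),'F',st['contact_force'].round(1),st['clock'])
def overlay(s,n,rp,f,roi=(110,310,150,400),k=3):
    v=cv2.resize(s['frame'][roi[0]:roi[1],roi[2]:roi[3],::-1],None,fx=k,fy=k,interpolation=cv2.INTER_CUBIC)
    for P,p,col in [(RACK,rp,(0,0,255))]+[(b,DK,(0,255,0)) for b in (box(0,.155,.051,.063,.008,.030),box(0,.155,-.063,-.051,.008,.030))]:
        q=(proj(s,place(P,p))-[roi[2],roi[0]]+.5)*k
        for i in range(8):
            for j in range(i):
                if bin(i^j).count('1')==1: cv2.line(v,tuple(map(int,q[i])),tuple(map(int,q[j])),col,1)
    cv2.imwrite('pics/'+f,v)
E
python3 - <<'E'
from h import *
tool(); s=snap('scene','s3.png')
v=cv2.resize(s['frame'][110:310,150:400,::-1],None,fx=3,fy=3);cv2.imwrite('pics/s3c.png',v)
E
```

```text
clock: 5.05
tool_pos: [0.58, -0.0802, 0.0329]
eef_rot: [0.472, 0.527, -0.526, -0.472]
contact_force: [3.1, 1.3, 0.4]
opening: 0.501
tool dock mm [-8.5890e+01 -5.7681e+01  1.0000e-03] z 0.0329 F [3.1 1.3 0.4] 5.05
```

View pics/s3c.png

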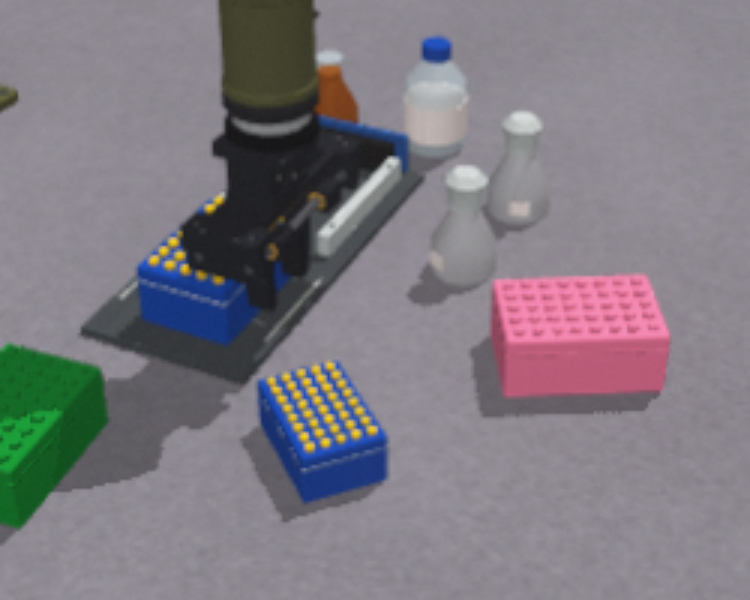

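Contact force is about 3 N and the rack has moved toward the centre line and turned square. Its left corner is now at about (197,197) in the scene picture. I push a little more, then back off and measure.

```bash
python3 -m inch '0 0 2 0; 0 0 4 0; 0 0 4 0; 0 0 4 0' ; python3 -c "
from h import *
tool()"; python3 -m inch '0 0 -10 0; 0 0 -25 0; 0 0 -35 0; 0 -40 -35 0; 0 -80 -35 0; 0 -120 -40 0; 0 -120 -60 0; 0 -120 -80 0;0 -120 -110 0'
python3 - <<'E'
from h import *
tool(); s=snap('scene','s4.png'); t=snap('top','t4.png')
v=cv2.resize(s['frame'][110:310,150:400,::-1],None,fx=3,fy=3);cv2.imwrite('pics/s4c.png',v)
v=cv2.resize(t['frame'][130:330,150:400,::-1],None,fx=3,fy=3);cv2.imwrite('pics/t4c.png',v)
E
```

```text
clock: 5.5
tool_pos: [0.5756, -0.0811, 0.0327]
eef_rot: [-0.472, -0.526, 0.526, 0.472]
contact_force: [1.9, -0.1, 0.5]
opening: 0.502
tool dock mm [-86.285 -53.2     0.   ] z 0.0327 F [ 1.9 -0.1  0.5] 5.5
clock: 6.4
tool_pos: [0.6833, -0.07, 0.1523]
eef_rot: [-0.471, -0.525, 0.528, 0.473]
contact_force: [-0.0, -0.9, -0.7]
opening: 0.497
tool dock mm [ -86.769 -161.424    0.   ] z 0.1523 F [-0.  -0.9 -0.7] 6.4
```

View pics/s4c.png

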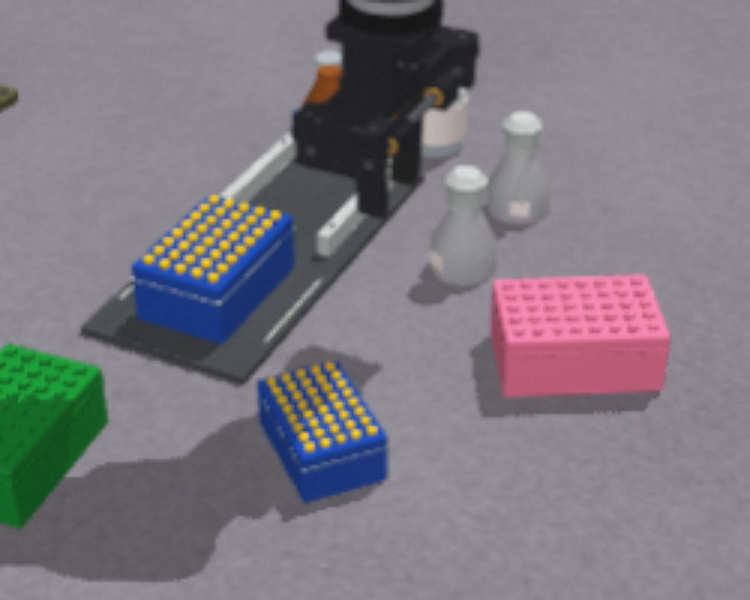

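View pics/t4c.png

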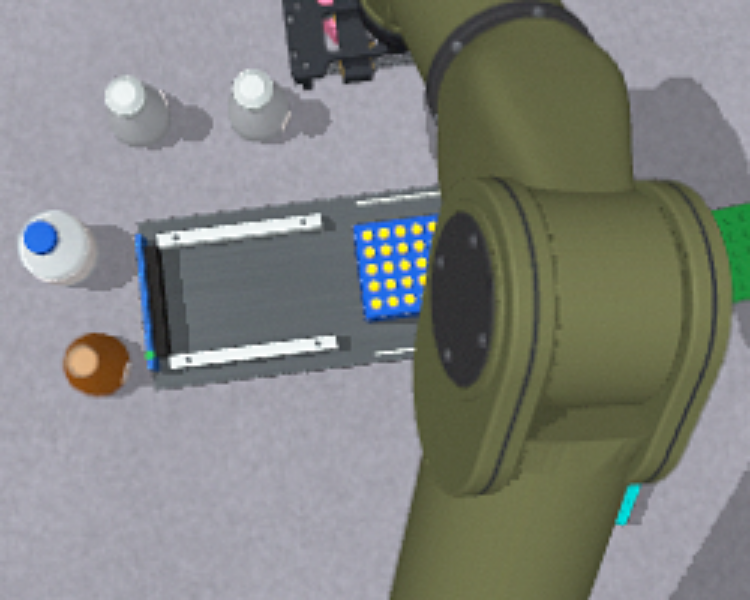

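The rack now looks parallel to the rails, with its top face at cols 195-247 in the scene picture and all flasks upright. I fit its pose.

```bash
cat >> h.py <<'E'
def bm2(s,c,th=25):
    f=s['frame'].astype(int); R,G,B=f[...,0],f[...,1],f[...,2]
    b=((B>R+th)&(B>G+th)); y=(R>B+50)&(G>B+40)
    m=(b|y).astype(np.uint8)
    n,l,st,ce=cv2.connectedComponentsWithStats(m); k=l[int(c[0]),int(c[1])]
    m=(l==k).astype(np.uint8)
    cs,_=cv2.findContours(m,cv2.RETR_EXTERNAL,cv2.CHAIN_APPROX_NONE)
    o=np.zeros_like(m); cv2.drawContours(o,cs,-1,1,-1); return o>0
E
python3 - <<'E'
from h import *
S=dict(np.load('pics/scene.npz'));T=dict(np.load('pics/top.npz'))
for th in (25,40,60):
    m=bm2(S,(205,225),th); p,e,a=fit(S,m,[RACK],[.52,-.09,1.66]); print(th,p.round(4),e,a,(rel(p,DK)*[1000,1000,1]).round(3))
    ig=np.zeros((384,512),bool); ig[:,288:]=1
    m=bm2(T,(215,280),th); m[:,288:]=0; q,e,a=fit(T,m,[RACK],[.52,-.09,1.66],ign=ig); print('top',q.round(4),e,a,(rel(q,DK)*[1000,1000,1]).round(3))
overlay(S,'scene',p,'s4o.png',(150,250,170,320),5)
overlay(T,'top',q,'t4o.png',(180,280,190,340),5)
E
```

```text
25 [ 0.5237 -0.0925  1.7122] 137.671875 1851.0 [-9.2092e+01 -3.2400e-01  3.4000e-02]
top [ 0.524  -0.0928  1.6686] 19.171875 627.0 [-9.237e+01 -6.280e-01 -9.000e-03]
40 [ 0.5224 -0.0907  1.7294] 193.53125 1783.0 [-9.0176e+01  7.6100e-01  5.1000e-02]
top [ 0.524  -0.0934  1.6682] 22.609375 610.0 [-9.299e+01 -5.180e-01 -1.000e-02]
60 [ 0.536  -0.1079  2.2138] 826.9375 984.0 [-108.722  -10.906    0.536]
top [ 0.5239 -0.0942  1.678 ] 35.53125 589.0 [-93.771  -0.348   0.   ]
```

View pics/s4o.png

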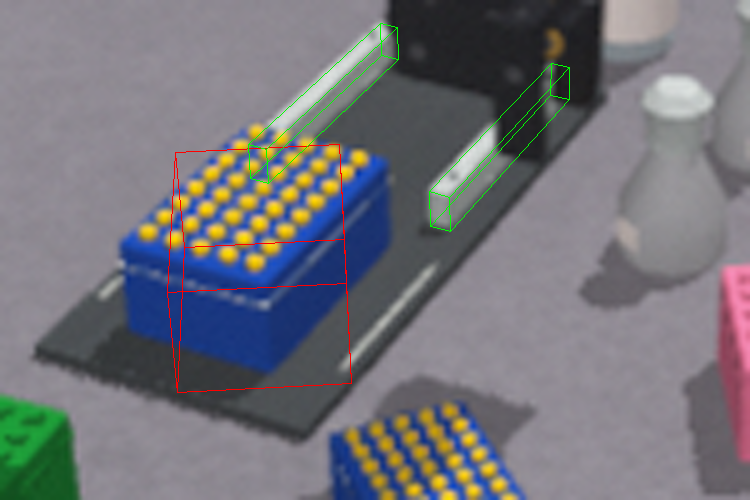

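View pics/t4o.png

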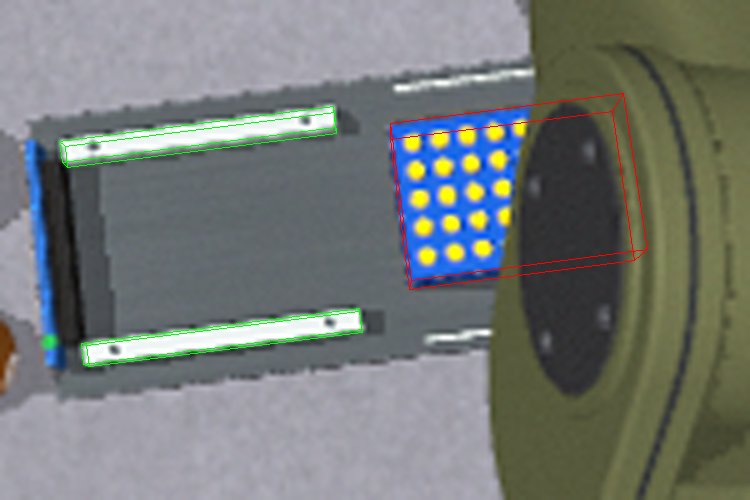

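The top view fits tightly: rack centre at (-92.5, -0.5) mm in the dock frame, turned -0.01 to 0 rad. The scene colour mask was poor at the shadowed faces, so I reject that fit; its overlay is visibly wrong. Now I move behind the rack and turn the jaws across the lane.

```bash
python3 -m inch '-12 0 8 -8.5; -24 0 20 -17; -36 0 35 -25.5; -48 0 52 -34; -60 0 70 -42.5; -72 0 90 -51; -84 0 110 -59.5; -94 0 128 -68; -102 0 146 -76.5; -108 0 161 -85'; python3 -m inch '0 0 0 -5; 0 0 0 -5; 0 0 0 -5'
python3 - <<'E'
from h import *
tool(); print(r.get_state()['q'].round(2))
s=snap('scene','s5.png')
v=cv2.resize(s['frame'][110:310,150:400,::-1],None,fx=3,fy=3);cv2.imwrite('pics/s5c.png',v)
E
```

```text
clock: 7.5
tool_pos: [0.5334, -0.1947, 0.1522]
eef_rot: [0.01, -0.706, 0.708, -0.007]
contact_force: [0.7, -1.8, -0.6]
opening: 0.499
clock: 7.8
tool_pos: [0.5355, -0.1936, 0.1519]
eef_rot: [-0.038, 0.707, -0.706, 0.037]
contact_force: [-0.4, -0.4, -0.0]
opening: 0.501
tool dock mm [-193.825   -1.3     -4.713] z 0.1519 F [-0.4 -0.4 -0. ] 7.8
[ 0.79  0.92 -0.97  1.8   0.93  0.96  2.65]
```

View pics/s5c.png

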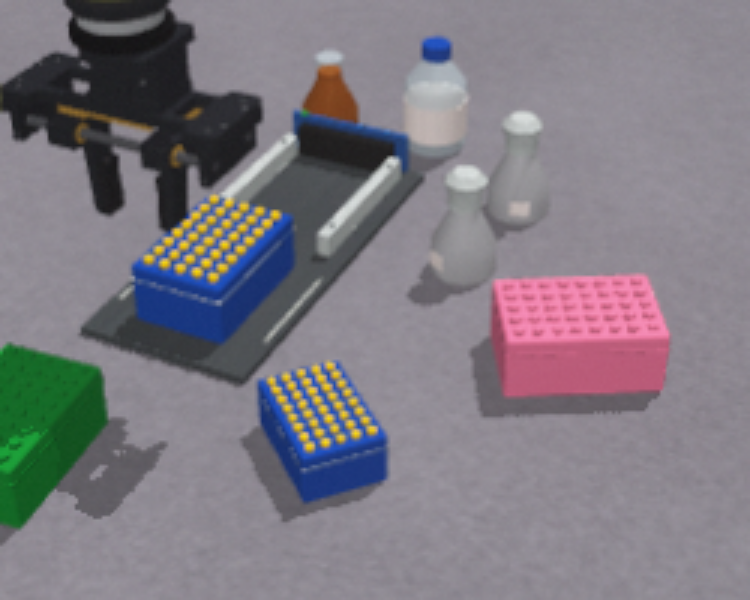

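The joint 7 angle is 2.65 against a limit of 2.66, which is too close for the long push. The grasp is symmetric, so I turn half a turn back the other way at this safe height.

```bash
python3 -m inch '0 0 0 8; 0 0 0 16; 0 0 0 24; 0 0 0 32; 0 0 0 40; 0 0 0 48; 0 0 0 56; 0 0 0 64; 0 0 0 72; 0 0 0 80' >/dev/null; python3 -m inch '0 0 0 8; 0 0 0 16; 0 0 0 24; 0 0 0 32; 0 0 0 40; 0 0 0 48; 0 0 0 56; 0 0 0 64; 0 0 0 72; 0 0 0 80';  python3 -m inch '0 0 0 8; 0 0 0 16; 0 0 0 20; 0 0 0 20; 0 0 0 20'
python3 - <<'E'
from h import *
tool(); print(r.get_state()['q'].round(2))
t=snap('top','t6.png')
E
```

```text
clock: 9.85
tool_pos: [0.5373, -0.1934, 0.1536]
eef_rot: [0.69, 0.158, -0.157, -0.688]
contact_force: [0.5, 0.6, -0.4]
opening: 0.5
clock: 10.35
tool_pos: [0.5372, -0.1934, 0.1533]
eef_rot: [0.706, 0.039, -0.038, -0.706]
contact_force: [1.1, -0.8, -0.4]
opening: 0.499
tool dock mm [-193.8     -2.94    -1.568] z 0.1533 F [ 1.1 -0.8 -0.4] 10.35
[ 0.36  0.75 -0.16  1.82  0.2   0.59  0.19]
```

View pics/t6.png

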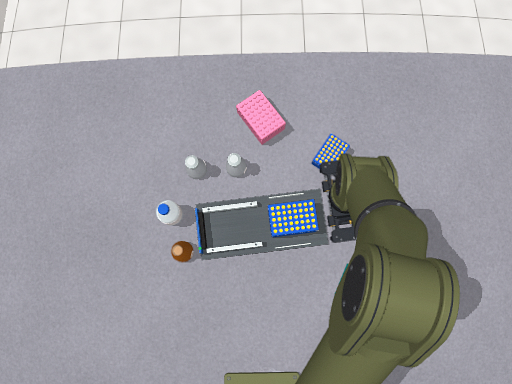

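The top view now shows the whole rack at (217,294), with the gripper behind it at col ~340. I fit again.

Run:
```python
from h import *
T=dict(np.load('pics/top.npz'))
for th in (25,40,55):
    m=bm2(T,(215,290),th); q,e,a=fit(T,m,[RACK],[.52,-.09,1.66]); print('top',q.round(4),e,a,(rel(q,DK)*[1000,1000,1]).round(3))
    m[:,322:]=0
br=railmask(T,'top',150); d,e,a=fit(T,br,RT,[.514,0,1.68]);print(d,e)
overlay(T,'top',q,'t6o.png',(180,280,190,340),5)
```

```text
top [ 0.5241 -0.0926  1.6754] 44.421875 1586.0 [-9.2249e+01 -7.5200e-01 -3.0000e-03]
top [ 0.5244 -0.0926  1.6812] 54.875 1554.0 [-9.2219e+01 -1.0770e+00  3.0000e-03]
top [ 0.5245 -0.0926  1.6811] 88.0 1512.0 [-9.2215e+01 -1.1240e+00  3.0000e-03]
[ 5.13628359e-01 -1.25539357e-03  1.67721912e+00] 919.90625
```

View pics/t6o.png

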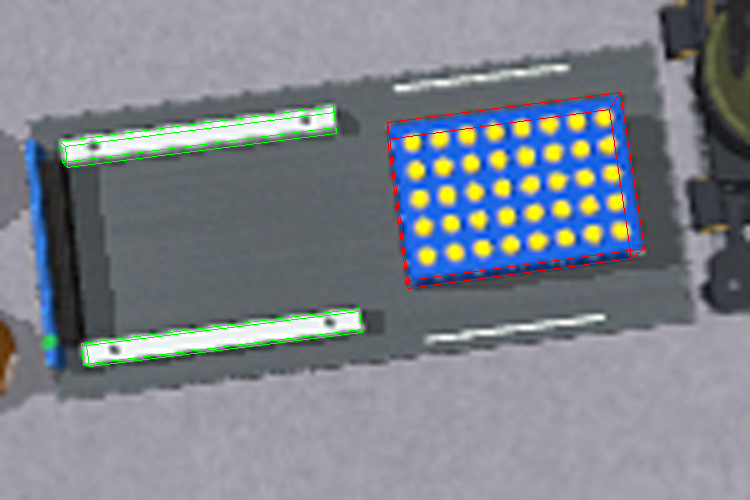

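The rack is at (-92.2, -0.9) mm, square within 0.003 rad, and the overlay fits. I lower behind the rack with tips at ~34 mm, above the rail tops.

```bash
python3 -m inch '-2 35 0 0; -2 75 0 0; -2 111 0 0; -2 111 0 0; -2 111 0 0; -2 111 0 0'; python3 -c "
from h import *
tool()"
```

```text
clock: 11.0
tool_pos: [0.5361, -0.1943, 0.0436]
eef_rot: [0.706, 0.039, -0.037, -0.706]
contact_force: [-0.4, 0.7, 0.3]
opening: 0.501
tool dock mm [-194.579   -1.779   -1.57 ] z 0.0436 F [-0.4  0.7  0.3] 11.0
```

```bash
python3 -m inch '0 0 6 0; 0 0 12 0; 0 0 18 0; 0 0 24 0; 0 0 30 0; 0 0 36 0; 0 0 42 0; 0 0 48 0; 0 0 54 0; 0 0 60 0'
python3 - <<'E'
from h import *
tool(); t=snap('top','t7.png'); s=snap('scene','s7.png')
v=cv2.resize(t['frame'][170:290,170:370,::-1],None,fx=4,fy=4,interpolation=cv2.INTER_CUBIC);cv2.imwrite('pics/t7c.png',v)
v=cv2.resize(s['frame'][110:260,160:360,::-1],None,fx=4,fy=4,interpolation=cv2.INTER_CUBIC);cv2.imwrite('pics/s7c.png',v)
E
```

```text
clock: 12.0
tool_pos: [0.5283, -0.1339, 0.0417]
eef_rot: [0.706, 0.038, -0.038, -0.706]
contact_force: [0.7, -3.5, 3.6]
opening: 0.496
tool dock mm [-133.683   -0.468   -1.57 ] z 0.0417 F [ 0.7 -3.5  3.6] 12.0
```

View pics/t7c.png

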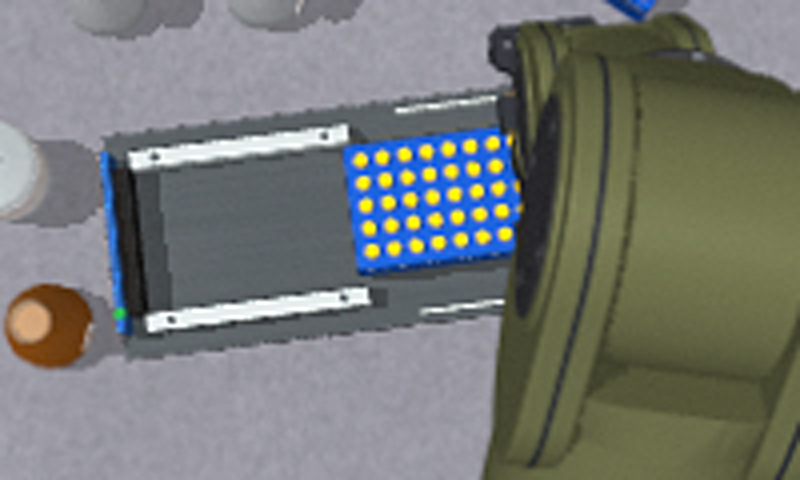

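View pics/s7c.png

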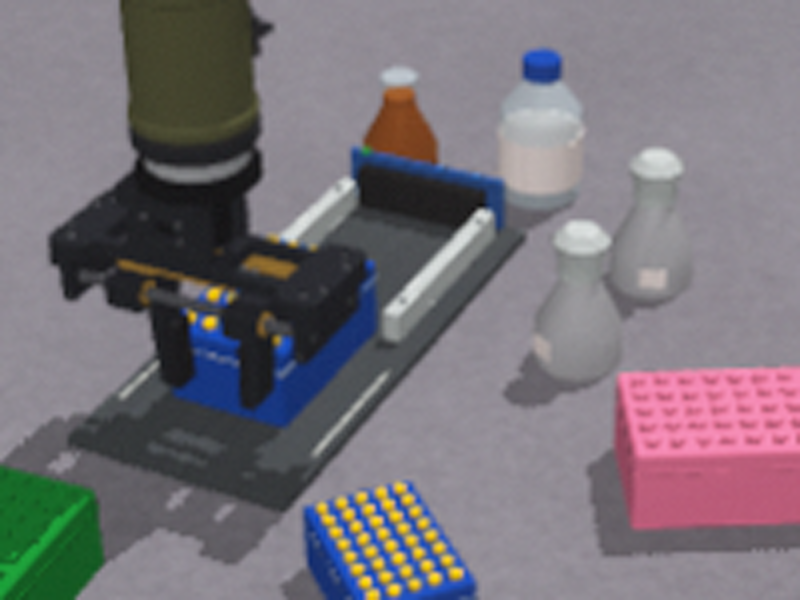

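The push goes well. The rack's front edge is now at col ~257 in the top picture, just before the mouth. I check lateral position and yaw before it enters.

```bash
cat > chk.py <<'E'
from h import *
import sys
def chk(c,cut,x0,name):
    tool()
    T=dict(np.load('pics/top.npz'))
    for th in (25,40):
        m=bm2(T,c,th); m[:,cut:]=0; ig=np.zeros(m.shape,bool); ig[:,cut:]=1
        p0=place(np.array([[x0,0,0]]),DK)[0]
        q,e,a=fit(T,m,[RACK],[p0[0],p0[1],1.67],ign=ig); print('top',q.round(4),round(e,1),a,(rel(q,DK)*[1000,1000,1]).round(3))
    overlay(T,'top',q,name,(180,280,190,340),5)
E
python3 -c "
from chk import *
chk((222,270),296,-.06,'t7o.png')"
```

```text
tool dock mm [-132.094   -0.421   -1.568] z 0.0415 F [ 0.3 -0.1 -0.8] 12.1
top [ 0.5202 -0.059   1.6766] 30.4 1298.0 [-5.8407e+01 -4.8800e-01 -1.0000e-03]
top [ 0.5205 -0.0597  1.6674] 37.0 1271.0 [-5.9141e+01 -6.5800e-01 -1.1000e-02]
```

View pics/t7o.png

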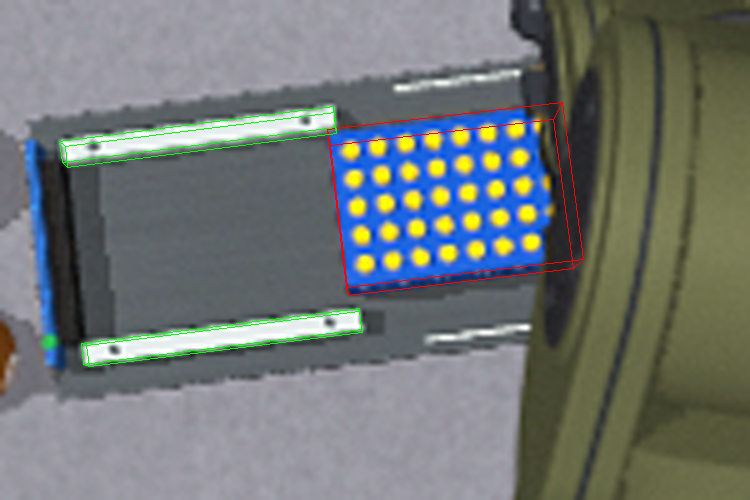

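The rack is at y = -0.5 mm, square within 0.01 rad, with the full 8 mm margin nearly intact. I continue into the lane.

```bash
python3 -m inch '0 0 6 0; 0 0 12 0; 0 0 18 0; 0 0 24 0; 0 0 30 0; 0 0 36 0; 0 0 42 0; 0 0 48 0; 0 0 54 0; 0 0 60 0'
python3 - <<'E'
from chk import *
snap('top','t8.png');snap('scene','s8.png')
chk((224,250),276,0,'t8o.png')
E
```

```text
clock: 13.1
tool_pos: [0.5217, -0.074, 0.0417]
eef_rot: [-0.706, -0.038, 0.038, 0.706]
contact_force: [1.0, -1.4, -0.2]
opening: 0.499
tool dock mm [-72.538  -0.507  -1.568] z 0.0417 F [-0.1 -0.2 -0. ] 13.2Traceback (most recent call last):
  File "<stdin>", line 3, in <module>
  File "chk.py", line 9, in chk
    q,e,a=fit(T,m,[RACK],[p0[0],p0[1],1.67],ign=ig); print('top',q.round(4),round(e,1),a,(rel(q,DK)*[1000,1000,1]).round(3))
          ~~~^^^^^^^^^^^^^^^^^^^^^^^^^^^^^^^^^^^^^^
  File "h.py", line 34, in fit
    o=minimize(f,v,method='Nelder-Mead',options=dict(initial_simplex=v+np.vstack([np.zeros(3),np.eye(3)*(.6/(k+1))]),xatol=1e-3,fatol=.05)); v=o.x
    res = _minimize_neldermead(fun, x0, args, callback, bounds=bounds,
                               **options)
    fsim[k] = func(sim[k])
              ~~~~^^^^^^^^
    fx = function(np.copy(x), *(wrapper_args + args))
  File "h.py", line 30, in <lambda>
    f=lambda v:(np.abs(sil(s,parts,[v[0]/100,v[1]/100,v[2]/10],roi)-M)*W).sum()
                       ~~~~~~~~~~~~~~~~~~~~~~~~~~~~~~~~~~~~~~~~~~~~^~
ValueError: operands could not be broadcast together with shapes (395,287) (384,287)
```

```bash
sed -i "s/k=l\[int(c\[0\]),int(c\[1\])\]\n//" h.py
cat >> h.py <<'E'
def bm2(s,c,th=25):
    f=s['frame'].astype(int); R,G,B=f[...,0],f[...,1],f[...,2]
    m=(((B>R+th)&(B>G+th))|((R>B+50)&(G>B+40))).astype(np.uint8)
    w=np.zeros_like(m); w[c[0]-35:c[0]+35,max(c[1]-38,204):c[1]+60]=1; m*=w
    n,l,st,ce=cv2.connectedComponentsWithStats(m); k=1+np.argmax(st[1:,4]); m=(l==k).astype(np.uint8)
    cs,_=cv2.findContours(m,cv2.RETR_EXTERNAL,cv2.CHAIN_APPROX_NONE)
    o=np.zeros_like(m); cv2.drawContours(o,cs,-1,1,-1); return o>0
E
python3 - <<'E'
from chk import *
chk((224,250),276,0,'t8o.png')
E
```

```text
tool dock mm [-72.538  -0.507  -1.568] z 0.0417 F [-0.1 -0.2 -0. ] 13.2
top [0.5139 0.     1.674 ] 432.6 750.0 [ 0.966 -0.467 -0.004]
top [ 5.138e-01 -1.000e-04  1.671e+00] 405.7 735.0 [ 0.839 -0.394 -0.007]
```

View pics/t8o.png

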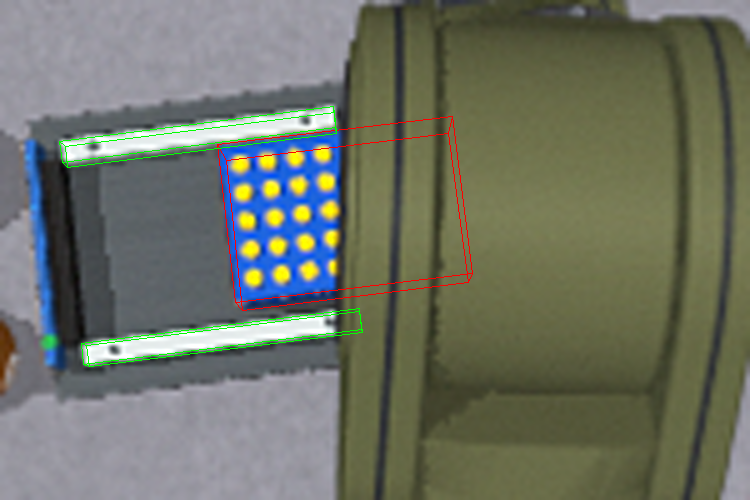

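The front half is inside the lane, centred, with clear dark gaps on both sides. Its front edge is at col ~234. The fit's x is stuck because I cut the mask too wide, but y and yaw look right. I go on.

```bash
python3 -m inch '0 0 6 0; 0 0 12 0; 0 0 18 0; 0 0 24 0; 0 0 30 0; 0 0 36 0; 0 0 42 0; 0 0 48 0; 0 0 54 0; 0 0 60 0'
python3 - <<'E'
from h import *
tool(); t=snap('top','t9.png'); s=snap('scene','s9.png')
v=cv2.resize(t['frame'][170:290,170:370,::-1],None,fx=4,fy=4,interpolation=cv2.INTER_CUBIC);cv2.imwrite('pics/t9c.png',v)
v=cv2.resize(s['frame'][110:260,160:360,::-1],None,fx=4,fy=4,interpolation=cv2.INTER_CUBIC);cv2.imwrite('pics/s9c.png',v)
E
```

```text
clock: 14.2
tool_pos: [0.5154, -0.0146, 0.0418]
eef_rot: [0.706, 0.038, -0.038, -0.706]
contact_force: [0.4, -2.7, 1.4]
opening: 0.498
tool dock mm [-13.702  -0.407  -1.57 ] z 0.0418 F [ 0.4 -2.7  1.4] 14.2
```

View pics/t9c.png

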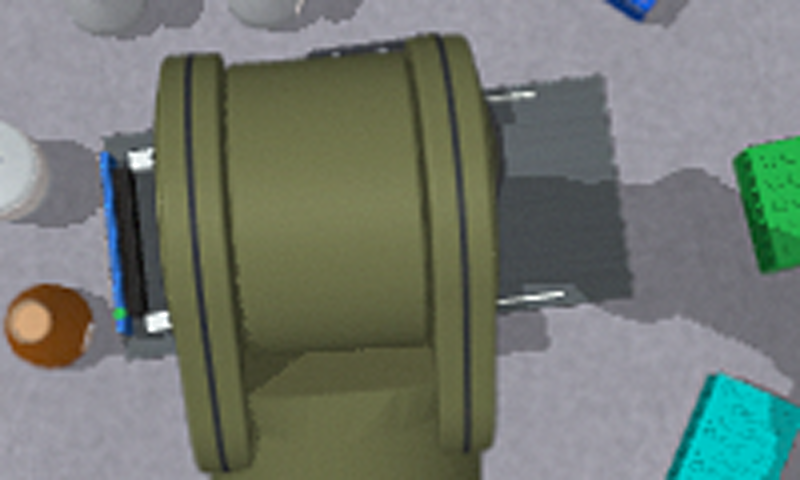

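View pics/s9c.png

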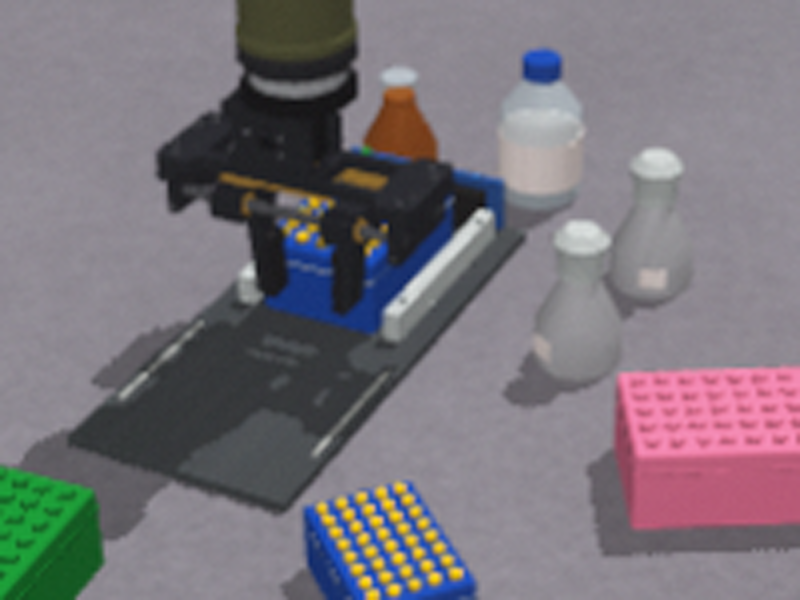

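The rack is well into the lane, with dark gaps between it and both rails in the scene picture; the arm hides the top view. I make the last stretch slowly and watch the force.

```bash
python3 -m inch '0 0 5 0; 0 0 10 0; 0 0 14 0; 0 0 17 0; 0 0 20 0; 0 0 22 0; 0 0 24 0; 0 0 24 0'; python3 -c "
from h import *
tool()"; python3 -m inch '0 0 1 0; 0 0 2 0; 0 0 3 0; 0 0 4 0;0 0 4 0';  python3 -c "
from h import *
tool()"
```

```text
clock: 15.1
tool_pos: [0.5127, 0.0096, 0.0416]
eef_rot: [-0.706, -0.038, 0.038, 0.706]
contact_force: [-0.8, -0.1, 0.1]
opening: 0.498
tool dock mm [10.659 -0.355 -1.569] z 0.0416 F [-0.8 -0.1  0.1] 15.1
clock: 15.6
tool_pos: [0.5123, 0.0132, 0.0417]
eef_rot: [-0.706, -0.038, 0.038, 0.706]
contact_force: [0.9, 0.7, -0.4]
opening: 0.504
tool dock mm [14.287 -0.379 -1.57 ] z 0.0417 F [ 0.9  0.7 -0.4] 15.6
```

```bash
python3 -m inch '0 0 1 0; 0 0 2 0; 0 0 2 0; 0 0 2 0'|grep -E 'force|pos';  python3 -m inch '0 0 1 0; 0 0 1 0; 0 0 1 0'|grep -E 'force|pos'; python3 -m inch '0 0 1 0; 0 0 1 0; 0 0 1 0'|grep -E 'force|pos';  python3 -c "
from h import *
tool()"
```

```text
tool_pos: [0.512, 0.0142, 0.0417]
contact_force: [0.1, -3.2, -0.4]
tool_pos: [0.5119, 0.0143, 0.0418]
contact_force: [-0.1, -5.8, -0.0]
tool_pos: [0.5119, 0.0143, 0.0418]
contact_force: [0.8, -7.1, 0.5]
tool dock mm [15.355 -0.046 -1.573] z 0.0418 F [ 0.8 -7.1  0.5] 16.6
```

The tool stalled at 15.4 mm, where I expected about 17 mm from the fits, and the force builds to 7 N with no motion, so the rack is against the stop. I add a small further squeeze to seat it square, then withdraw backwards and up to look.

```bash
python3 -m inch '0 0 2 0; 0 0 3 0; 0 0 3 0; 0 0 3 0'|grep -E 'force|pos';  python3 -c "
from h import *
tool()"; python3 -m inch '0 0 -4 0; 0 0 -10 0; 0 0 -20 0; 0 0 -35 0; 0 0 -55 0; 0 0 -75 0; 0 0 -105 0; 0 -30 -140 0; 0 -60 -175 0; 0 -100 -215 0';  python3 - <<'E'
from h import *
tool(); t=snap('top','t10.png'); s=snap('scene','s10.png')
v=cv2.resize(t['frame'][170:290,170:370,::-1],None,fx=4,fy=4,interpolation=cv2.INTER_CUBIC);cv2.imwrite('pics/t10c.png',v)
v=cv2.resize(s['frame'][110:260,160:360,::-1],None,fx=4,fy=4,interpolation=cv2.INTER_CUBIC);cv2.imwrite('pics/s10c.png',v)
E
```

```text
tool_pos: [0.5118, 0.0143, 0.042]
contact_force: [0.6, -13.8, 1.4]
tool dock mm [15.409  0.05  -1.574] z 0.042 F [  0.6 -13.8   1.4] 17.0
clock: 18.0
tool_pos: [0.5337, -0.1903, 0.1376]
eef_rot: [-0.706, -0.038, 0.039, 0.707]
contact_force: [1.3, -0.6, -0.5]
opening: 0.503
tool dock mm [-1.90342e+02  1.28000e-01 -1.56900e+00] z 0.1376 F [ 1.3 -0.6 -0.5] 18.0
```

View pics/t10c.png

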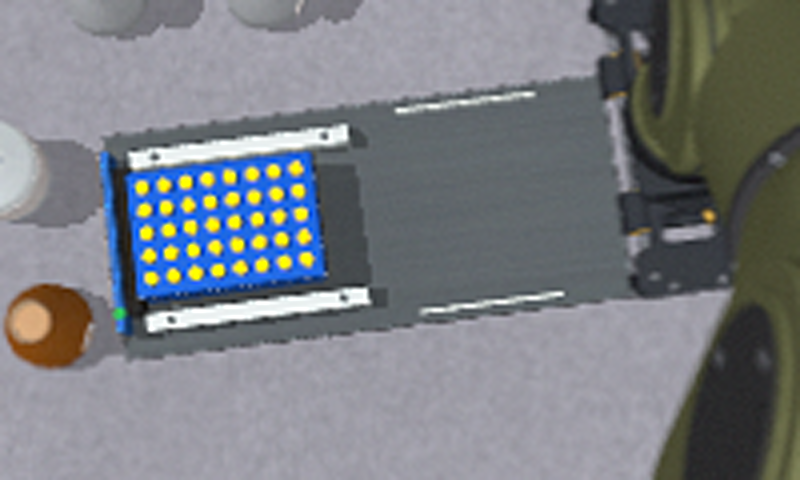

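View pics/s10c.png

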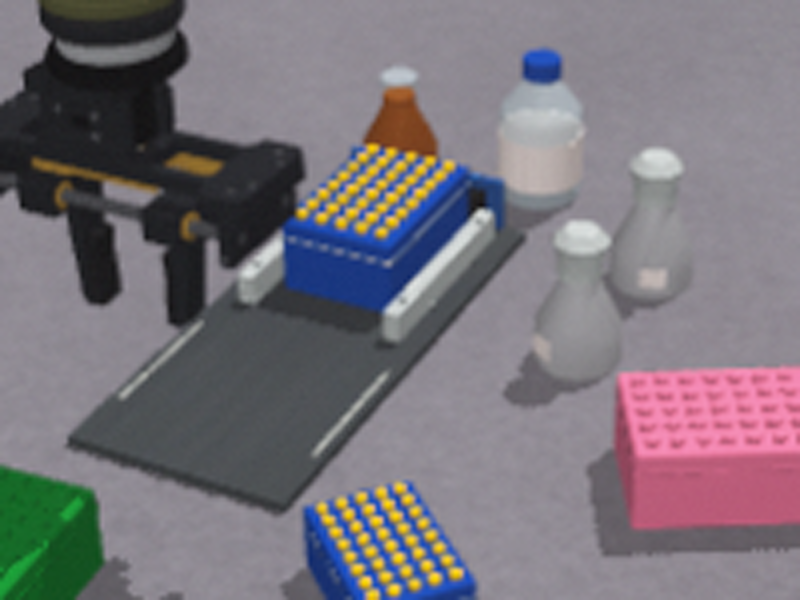

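Run:
```python
from chk import *
T=dict(np.load('pics/top.npz'))
p0=place(np.array([[.091,0,0]]),DK)[0]
for th in (25,40,55):
    m=bm2(T,(226,236),th); q,e,a=fit(T,m,[RACK],[p0[0],p0[1],1.67]); print(q.round(4),round(e,1),a,(rel(q,DK)*[1000,1000,1]).round(3))
overlay(T,'top',np.array([p0[0],p0[1],1.678]),'t10o.png',(180,280,190,340),5)
```

```text
[0.5044 0.0883 1.6775] 85.8 1532.0 [ 8.9776e+01 -5.0700e-01 -1.0000e-03]
[0.5043 0.0887 1.6769] 101.4 1504.0 [ 9.012e+01 -4.550e-01 -1.000e-03]
[0.5047 0.0889 1.6757] 137.3 1467.0 [ 9.0355e+01 -9.0100e-01 -2.0000e-03]
```

View pics/t10o.png

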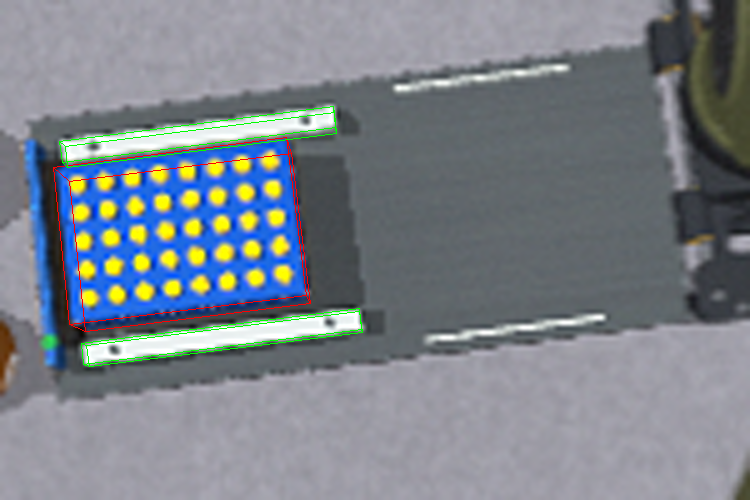

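The rack measures (90.1, -0.5) mm in the dock frame, yaw -0.001 rad, against a home of (91, 0). The 1 mm gap is within calibration, and the tool did not advance between 7 and 14 N. The gaps to the rails show on both sides, all vessels stand, and the robot is clear.

```bash
python3 -m inch '0 -20 0 0; 0 -40 0 0; 0 -40 0 0; 0 -40 0 0'; python3 -c "
from h import *
tool(); print(r.finish_job())"
```

```text
clock: 18.5
tool_pos: [0.5342, -0.1886, 0.1767]
eef_rot: [-0.706, -0.038, 0.038, 0.706]
contact_force: [0.9, -0.4, -0.6]
opening: 0.5
tool dock mm [-188.776   -0.462   -1.569] z 0.1767 F [ 0.9 -0.4 -0.6] 18.5
the job is handed in; nothing more can be done
None
```

The blue rack is home against the black end stop, square and centred in the lane, and the job is handed in at 18.5 s. I first squared and centred it before the mouth with a two-finger push from the side. Then I slid it down the lane with a two-finger push from behind, fingertips above rail height, and withdrew clear.

**Last checks**
- **Rack position:** the top view puts it at x = 90.1 mm (home is 91) and y = -0.5 mm, with yaw about -0.001 rad. The 0.9 mm shortfall is within the camera calibration.
- **Seated on the stop:** the tool stopped advancing while the force rose from 7 to 14 N.
- **Rails:** dark gaps show on both sides of the rack. In the last push the top view was hidden by the arm, so I relied on the scene camera and the wrist force until I withdrew.
- **Flasks and bottle:** they look to be standing where they were in the last pictures. I did not re-measure them.

**What disagreed or failed**
- The scene-camera fit of the rack was poor on the shaded faces, so I relied on the top view.
- One mid-lane fit could not give the x position because the arm hid the rear half of the rack.
- Joint 7 came within 0.01 rad of its limit while I was turning the gripper. I turned it half a turn back before pushing from behind.

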